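# Centre the camera housing on its charging base

### The job

The small round black camera housing stands off-centre on its low white charging base and will not charge there. With light taps or pushes of the fingers near its foot, centre it on the base to within about half a centimetre, without tipping it over or knocking it off. It wobbles on its narrow foot: do not grip, lift or carry it, and leave the other things on the shelf where they are; finish with the housing standing upright and still, and the hand clear.

Things in the scene. Friction and masses are not known exactly. Their poses are not given: they have to be found in the camera images.
- housing: black round camera housing, loose, upright, 140 to 225 g; origin at the centre of its underside. Rubber foot 26 mm across, 5 mm high; straight barrel 40 mm across from 5 to 46 mm; 35 mm cap and 14 mm button above, to 55 mm. Centre of mass about 27 mm up: a high push topples it, a push of 0.7 to 1.6 N at 8 to 15 mm above its underside slides it. It starts 15 to 21 mm off the base's centre, in any direction
- base_top (a point): centre of the flat top of the white charging base, a round disc 72 mm in diameter and 22 mm high, fixed to the work surface; the housing stands on this top, z is up, its yaw means nothing
- carabiner: bystander: steel carabiner lying flat, about 90 x 50 x 10 mm; origin at its underside
- float_clip: bystander: orange float clip, about 90 x 35 x 24 mm, hook along its +x; origin under its 60 mm block
- port_ring: bystander: aluminium ring, 60 mm in diameter, 16 mm high; origin at the centre of its underside
- battery_case: bystander: grey case 62 x 42 x 24 mm; origin at the centre of its underside. Carabiner, clip, ring and case lie around the base, centres 105 mm or more from its centre, none on the side to which the housing is displaced
- mug: bystander: white mug, 80 mm in diameter, 90 mm high, handle at its +y; origin at the centre of its underside
- spray: bystander: blue bottle, 44 mm in diameter, 110 mm high; origin at the centre of its underside
- jar: bystander: glass jar, 60 mm in diameter, 70 mm high; origin at the centre of its underside. Mug, bottle and jar stand at the far left and right
Mind the look-alikes: they are no part of the job. There is more than one size of the housing; the job needs the smaller.

How it is judged:
By the outcome, as a careful person would: the job done as asked, in the order asked, and still so for the second after the job is handed in, with the robot touching nothing.
It also fails if it takes over 51 s, if anything falls off the work surface, if the arm or the gripper's body presses on something with over 40 N, if the wrist force passes 120 N, or if a joint passes its speed limit or range.

### The arm

A 7-joint arm with a two-finger parallel gripper is mounted at the origin on the work surface. World frame = base frame: x ahead of the robot, y to its left, z up, the work surface at z = 0. Lengths are in m, angles in rad, forces in N, time in s.
With the tool pointing down it reaches from about 0.425 to 0.95 m from the base axis. Payload 4.7 kg.
Tool frame: the origin (TCP) lies on the centre line of the jaws, within the pads' length; the fingertips stand robot.nose_length ahead of it and the grasp point (between the pads) lies 8 mm behind it (robot.nose_length is the distance from the TCP to the fingertips, in m); z points along the fingers, y is the line along which they close (so a half turn about z gives the same grasp; the last joint's range is limited). The gripper opens to 85 mm and grips with 20 to 120 N. Pads are 22 mm wide; open, the fingers measure 114 mm over their backs; the gripper's body (76 mm by 85 mm) begins 54 mm behind the grasp point. The pads swing forward as they close: fully open they stand 13 mm farther back than shut.
Start: joints at [-1.264, 0.469, -0.049, 1.532, 0.024, 1.141, -0.082], TCP at [0.222, 0.637, 0.242] pointing down, gripper open.
Joint ranges: [-2.59, 2.59], [-0.33, 1.99], [-1.39, 1.29], [0.1, 2.45], [-1.04, 4.18], [0.21, 1.99], [-2.66, 2.66]. Speed limits (rad/s): [2.57, 2.57, 3.14, 3.14, 3.14, 3.14, 3.14].

### API

Orientations are given as [roll, pitch, yaw] about the fixed x, y, z axes, in that order (R = Rz(yaw) Ry(pitch) Rx(roll)).
In Python, from plant import robot gives the robot as it stands. Calls block until the motion is done:
- robot.goto(position, orientation): joint-space move of the TCP to a pose.
- robot.move_straight(position, vel=0.15, attitude=None, contact_N=None): straight line of the TCP; attitude=None keeps the orientation; vel is the mean speed in m/s. With contact_N (N) it stops when the force on the tool has changed by that much, and returns True; else False.
- robot.move_joints(angles): joint-space move.
- robot.grip(opening, strength=None): opening from 0.0 (shut) to 1.0 (fully open); strength is the grip in N (None keeps the last); returns when the fingers have stopped.
- robot.sleep(seconds).
- robot.inverse_kinematics(position, orientation): joint angles nearest the present ones, or None.
- robot.sense(): the state.
- robot.grab_frame(name): name is "scene" or "top" or "wrist"; returns a dict with "image" (420x560x3 uint8, red, green, blue), "range_z" (420x560 float32, m along the optical axis (not along the pixel's ray), 0 where there is no reading), "fx", "fy", "cx", "cy" (pixels), "R" (3x3) and "t" (3): a world point X has camera coordinates R X + t. Camera axes: x right, y down, z forward; pixel columns grow to the right and rows downward; lengths in m; the calibration is good to about 2 mm. A picture is of the moment at which its call begins.
A pose or a line that the arm cannot do raises robot.IKError and nothing moves.
- robot.close_job(): hands the job in; it is judged then, once.
The state is a dict: "t": time; "joint_pos": joint angles; "joint_velocities": joint speeds; "effort": joint torques, N m; "tcp_pos": TCP position; "tcp_rot": TCP orientation; "wrist_force": force on the tool from outside, world axes, zero at the start; "torque": the same for the moment, N m; "opening": opening from 0.0 (shut) to 1.0 (fully open); "gripper_force": force on a finger pad.
Only numpy, scipy, OpenCV 4.12 (cv2) and the standard library are available. Lean on these libraries where they do the work, as an engineer would, in place of code of your own. Each camera call takes 0.05 s, during which the arm holds its last target. There are 200 camera calls.

## Working session

There is one attempt and no reset: what is moved stays moved. The work goes in short steps, each a Python script; the robot and the scene stay as the last script left them, time stands still between calls to the robot, and variables do not carry over. Pictures are saved under pics/ and viewed, at most 10 in all, crops included, and the job is handed in when it is done.

```bash
mkdir -p pics; ls; python3 - <<'E'
from plant import robot
import cv2,numpy as np
ims=[]
for n in("scene","top"):
    f=robot.grab_frame(n); np.savez(f"pics/{n}0.npz",**f)
    cv2.imwrite(f"pics/{n}0.png",cv2.cvtColor(f["image"],cv2.COLOR_RGB2BGR))
    print(n,f["fx"],f["cx"],f["cy"],np.round(-f["R"].T@f["t"],3),np.round(f["R"],2).tolist())
print(robot.nose_length,robot.sense())
E
```

```text
pics
scene 525.1037117337627 277.0987925971743 205.64496036339568 [1.302 0.152 1.009] [[-0.21, 0.98, -0.01], [0.78, 0.16, -0.6], [-0.59, -0.13, -0.8]]
top 435.97577042228346 280.61013341302873 211.89500363039488 [ 0.351 -0.031  1.138] [[0.05, -1.0, -0.0], [-0.98, -0.04, -0.21], [0.21, 0.01, -0.98]]
0.011 {'t': 0.1, 'joint_pos': array([-1.26388947,  0.46936924, -0.04859236,  1.53355574,  0.0240826 ,
        1.14099314, -0.08227904]), 'joint_velocities': array([-0.00017706, -0.00025408, -0.00108613, -0.00183276, -0.00149452,
        0.00047639,  0.00112652]), 'effort': array([ 4.48443852e-04, -5.11512887e+01, -4.70839546e-02, -2.38392395e+01,
        1.07783766e-02,  4.22793892e-03, -5.70998097e-06]), 'tcp_pos': array([0.22225315, 0.63683636, 0.24136856]), 'tcp_rot': array([-3.13985247e+00,  4.49580267e-05,  2.80582584e+00]), 'wrist_force': array([-0.16968609, -0.45102021,  0.30332619]), 'torque': array([ 0.02171595, -0.00687081, -0.00348678]), 'gripper_force': 0.0, 'opening': 1.000732304521005}
```

View pics/top0.png

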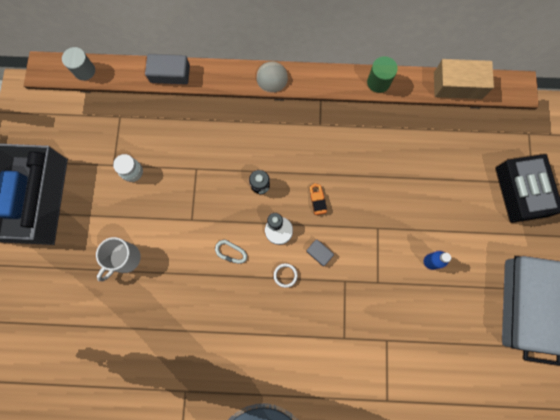

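View pics/scene0.png

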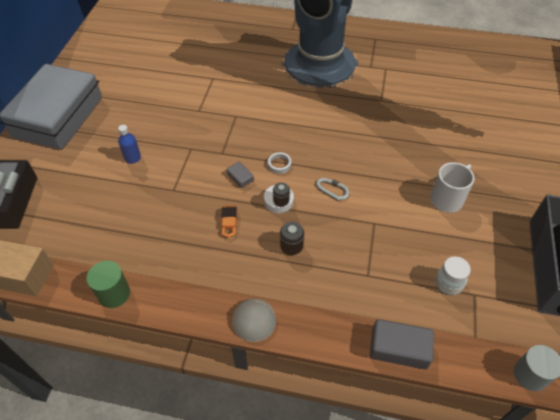

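The top view shows the white base at about (280,231) with the small housing at (275,220). The larger look-alike is at (260,182). The scene view has the base at (279,199), the housing at (281,192) and the look-alike at (291,238).

```bash
cat > h.py <<'E'
import numpy as np,cv2
def ray(f,u,v,z):
    d=f["R"].T@np.array([(u-f["cx"])/f["fx"],(v-f["cy"])/f["fy"],1.]); c=-f["R"].T@f["t"]
    return c+d*(z-c[2])/d[2]
def pts(f):
    v,u=np.indices(f["range_z"].shape); z=f["range_z"]
    P=np.stack([(u-f["cx"])/f["fx"]*z,(v-f["cy"])/f["fy"]*z,z],-1)
    return (P-f["t"])@f["R"]
def save(f,n,crop=None,k=1):
    im=cv2.cvtColor(f["image"],cv2.COLOR_RGB2BGR)
    if crop: a,b,c,d=crop; im=im[a:b,c:d]
    cv2.imwrite(f"pics/{n}.png",cv2.resize(im,None,fx=k,fy=k,interpolation=cv2.INTER_CUBIC))
E
python3 - <<'E'
from h import *
for n,b,h,l in(("top",(280,231),(275,218),(259,178)),("scene",(279,199),(281,188),(292,230))):
    f=dict(np.load(f"pics/{n}0.npz")); P=pts(f)
    print(n,"base",ray(f,*b,.022).round(4),"housing top",ray(f,*h,.074).round(4),"lookalike",ray(f,*l,.08).round(4))
    for q in(h,l):
        w=P[q[1]-12:q[1]+13,q[0]-12:q[0]+13].reshape(-1,3); m=w[w[:,2]>.055]
        print(" maxz",w[:,2].max().round(4),"n",len(m),"mean",m.mean(0).round(4),m.min(0).round(3),m.max(0).round(3))
    save(f,n+"_c",(150,290,210,350),4)
E
```

```text
top base [ 0.5388 -0.018   0.022 ] housing top [ 0.5622 -0.0047  0.074 ] lookalike [0.662  0.0406 0.08  ]
 maxz 1.1383 n 219 mean [ 0.5527 -0.0044  0.095 ] [ 0.351 -0.031  0.055] [0.579 0.016 1.138]
 maxz 1.1383 n 338 mean [0.6584 0.0407 0.0818] [ 0.351 -0.031  0.055] [0.691 0.068 1.138]
scene base [ 0.5541 -0.009   0.022 ] housing top [ 0.5614 -0.0025  0.074 ] lookalike [0.6747 0.045  0.08  ]
 maxz 1.0094 n 246 mean [5.708e-01 2.000e-04 7.760e-02] [ 0.541 -0.022  0.055] [1.302 0.152 1.009]
 maxz 1.0094 n 422 mean [0.6753 0.0453 0.0726] [0.643 0.017 0.055] [1.302 0.152 1.009]
```

```bash
python3 - <<'E'
from h import *
from plant import robot
robot.grip(0.0)
robot.goto([.53,-.02,.25],[np.pi,0,.5])
f=robot.grab_frame("wrist"); np.savez("pics/w1.npz",**f); save(f,"w1")
print(robot.sense()["t"],robot.sense()["joint_pos"].round(2),robot.sense()["tcp_pos"],f["fx"],(-f["R"].T@f["t"]).round(3),f["R"].round(2).tolist())
E
```

```text
3.4833 [-0.65  0.27  0.74  1.9  -0.2   1.05 -0.89] [ 0.53022964 -0.01890279  0.24987374] 289.52801312323083 [0.602 0.021 0.382] [[0.48, -0.88, -0.0], [-0.83, -0.46, 0.32], [-0.28, -0.15, -0.95]]
```

View pics/w1.png

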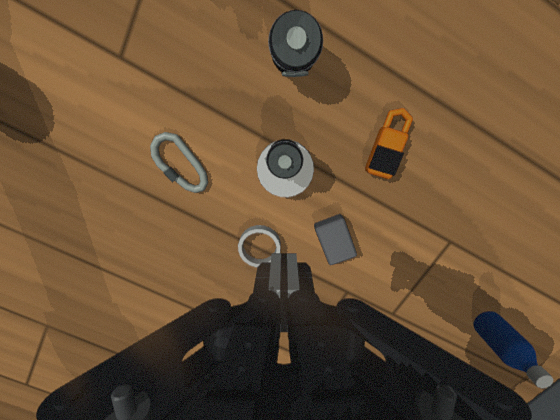

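The wrist view shows the base disc around (285,168), with the housing on it and its grey button at (285,161). The look-alike is at (296,40) and the shut fingertips are at (285,258).

```bash
cat >> h.py <<'E'
from scipy.optimize import least_squares
def blob(m,near):
    n,l,s,c=cv2.connectedComponentsWithStats(m.astype(np.uint8)); 
    i=min((i for i in range(1,n) if s[i,4]>25),key=lambda i:np.hypot(*(c[i]-near))); return l==i,s[i],c[i]
def measure(f,g=(.545,-.012)):
    """base centre and housing centre (xy) from the wrist view"""
    pix=lambda X:(lambda c:np.array([f["cx"]+f["fx"]*c[0]/c[2],f["cy"]+f["fy"]*c[1]/c[2]]))(f["R"]@X+f["t"])
    hsv=cv2.cvtColor(f["image"],cv2.COLOR_RGB2HSV); b=pix(np.array([*g,.022])); 
    m,s,c=blob((hsv[...,2]>130)&(hsv[...,1]<70),b)
    hull=cv2.convexHull(np.argwhere(m)[:,::-1].astype(np.int32))  # then keep only true outline points
    cs=max(cv2.findContours(m.astype(np.uint8),cv2.RETR_EXTERNAL,cv2.CHAIN_APPROX_NONE)[0],key=len)[:,0]
    cs=np.array([p for p in cs if abs(cv2.pointPolygonTest(hull,(float(p[0]),float(p[1])),True))<1.2])
    X=np.array([ray(f,*p,.022)[:2] for p in cs])
    r=least_squares(lambda q:np.hypot(*(X-q[:2]).T)-q[2],[*g,.036],loss="soft_l1",f_scale=.001)
    base=r.x[:2]
    v,u=np.indices(m.shape); near=np.hypot(u-b[0],v-b[1])<35
    # button: mid-grey blob surrounded by the dark cap
    dark=(hsv[...,2]<75)&near; d,ds,dc=blob(dark,b)
    hd=cv2.convexHull(np.argwhere(d)[:,::-1].astype(np.int32)); fill=np.zeros(m.shape,np.uint8); cv2.fillConvexPoly(fill,hd,1)
    fill=cv2.erode(fill,np.ones((5,5)))
    k,ks,kc=blob((fill>0)&(hsv[...,2]>85),dc)
    hous=ray(f,*kc,.077)[:2]
    w=pts(f)[k]; w=w[w[:,2]<.12]
    print("base",base.round(4),"R",r.x[2].round(4),"rms",np.sqrt((r.fun**2).mean()).round(5),"n",len(cs),"hous",hous.round(4),"btn px",kc.round(1),"area",ks[4],"diam mm",(2000*np.sqrt(ks[4]/np.pi)*.3/f["fx"]).round(1),"btn xyz",np.median(w,0).round(4) if len(w) else None,"off mm",((hous-base)*1000).round(1),np.hypot(*(hous-base)).round(4))
    return base,hous
E
python3 - <<'E'
from h import *
f=dict(np.load("pics/w1.npz")); measure(f); save(f,"w1c",(130,210,235,335),6)
E
```

```text
base [ 0.5518 -0.0073] R 0.0072 rms 0.00033 n 34 hous [ 0.5593 -0.0029] btn px [284.2 161.6] area 156 diam mm 14.6 btn xyz [ 0.5592 -0.0028  0.0769] off mm [7.5 4.4] 0.0087
```

View pics/w1c.png

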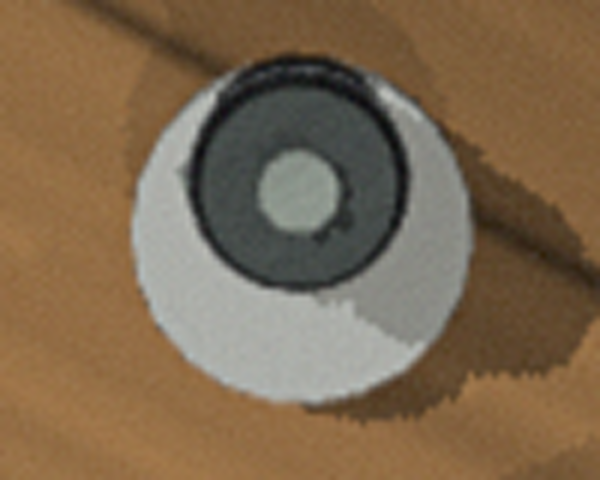

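The crop shows the full disc outline with the cap and button inside it. The base mask picked the button, so I'll switch to the largest low-saturation blob and drop outline points beside the housing.

```bash
python3 - <<'E'
s=open("h.py").read()
s=s.replace('''m,s,c=blob((hsv[...,2]>130)&(hsv[...,1]<70),b)''','''vv,uu=np.indices(hsv.shape[:2])
    m=(hsv[...,1]<80)&(hsv[...,2]>105)&(np.hypot(uu-b[0],vv-b[1])<45)
    n,l,st,_=cv2.connectedComponentsWithStats(m.astype(np.uint8)); m=l==1+st[1:,4].argmax()''')
open("h.py","w").write(s)
from h import *
f=dict(np.load("pics/w1.npz")); measure(f)
E
```

```text
base [ 0.5435 -0.0123] R 0.0352 rms 0.00048 n 141 hous [ 0.5593 -0.0029] btn px [284.2 161.6] area 156 diam mm 14.6 btn xyz [ 0.5592 -0.0028  0.0769] off mm [15.8  9.4] 0.0184
```

```bash
cat > push.py <<'E'
import sys
from h import *
from plant import robot
def hover(n):
    robot.goto([.53,-.02,.25],[np.pi,0,.5]); robot.sleep(.3)
    f=robot.grab_frame("wrist"); np.savez(f"pics/{n}.npz",**f); save(f,n+"c",(110,230,205,365),5); return measure(f)
def push(B,H,short,p=.2,gap=.010,z=.0416,vel=.02,face=.013):
    """push housing H toward B along the line, stopping its centre `short` before B"""
    o=H-B; L=np.hypot(*o); d=o/L; yaw=np.arctan2(d[1],d[0]); att=[np.pi,p,yaw]
    at=lambda s,h:[*(B+d*s),h]
    s0=L+.020+face+gap; s1=short+.020+face
    robot.goto(at(s0,.15),att); robot.move_straight(at(s0,z),vel=.08)
    w0=robot.sense()["wrist_force"]; print("t",robot.sense()["t"],"start",robot.sense()["tcp_pos"].round(4),"want",np.round(at(s0,z),4))
    hit=robot.move_straight(at(s1,z),vel=vel)
    s=robot.sense(); print("end",s["tcp_pos"].round(4),"want",np.round(at(s1,z),4),"dF",(s["wrist_force"]-w0).round(2))
    robot.move_straight(at(s1+.012,z),vel=.05); robot.move_straight(at(s1+.012,.16),vel=.12)
E
python3 - <<'E'
from h import *
f=dict(np.load("pics/w1.npz")); P=pts(f)
w=P[5:80,260:330].reshape(-1,3); w=w[(w[:,2]>.05)&(w[:,2]<.2)]
print("lookalike max z",w[:,2].max(),"s range",((w[:,:2]-[.5435,-.0123])@[.859,.511]).min())
E
python3 - <<'E'
from push import *
B=np.array([.5435,-.0123]);H=np.array([.5593,-.0029])
d=(H-B)/.0184
for s,z in((.0615,.15),(.0615,.0416),(.033,.0416)): print(robot.inverse_kinematics([*(B+d*s),z],[np.pi,.2,.537]))
E
```

```text
lookalike max z 0.07537487935083723 s range 0.10648602737514591
[-0.61439027  0.60160803  0.69189885  1.72770462 -0.29418088  1.12432958
 -0.86270109]
[-0.58241001  0.74603734  0.64990988  1.78855725 -0.40687325  0.94830381
 -0.79149942]
[-0.57421635  0.71303996  0.64625666  1.8523509  -0.39210919  0.90932708
 -0.77585781]
```

```bash
python3 - <<'E'
from push import *
push(np.array([.5435,-.0123]),np.array([.5593,-.0029]),.005)
hover("w2"); print(robot.sense()["t"])
E
```

```text
t 5.5667 start [0.5967 0.0191 0.0421] want [0.5963 0.0191 0.0416]
end [0.5762 0.0071 0.0416] want [0.5762 0.0071 0.0416] dF [ 1.44 -0.07 -0.09]
base [ 0.5437 -0.0121] R 0.0353 rms 0.00057 n 161 hous [ 0.5487 -0.0093] btn px [284.1 172.8] area 151 diam mm 14.4 btn xyz [ 0.5487 -0.0092  0.0769] off mm [5.  2.9] 0.0057
9.2833
```

View pics/w2c.png

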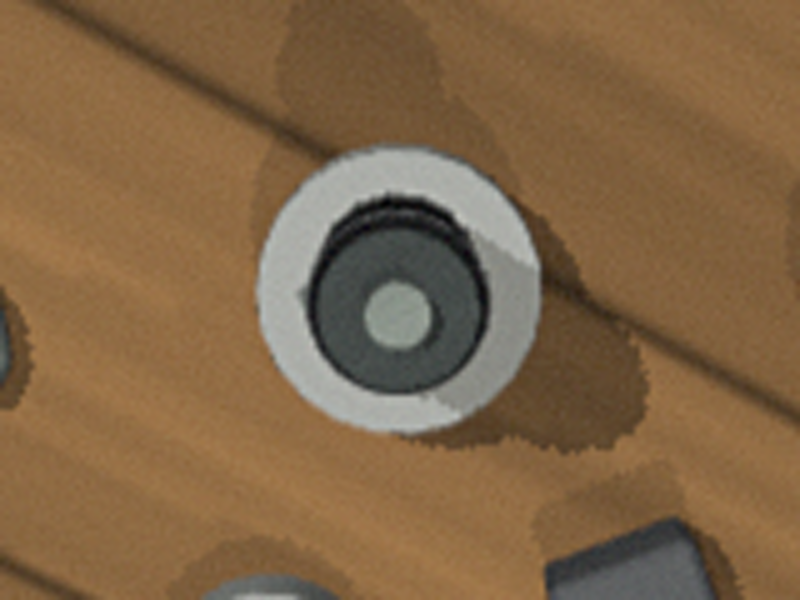

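The housing went as planned and is upright, with its button at about (399,316) in the crop. It is still 5.7 mm off, so one more push with the 0.7 mm correction.

```bash
python3 - <<'E'
from push import *
push(np.array([.5436,-.0122]),np.array([.5487,-.0093]),-.0005)
hover("w3"); robot.sleep(.5); f=robot.grab_frame("wrist"); measure(f); save(f,"w3full"); print(robot.sense()["t"])
E
```

```text
t 11.3417 start [0.5865 0.0119 0.0421] want [0.5861 0.012  0.0416]
end [0.5719 0.0039 0.0416] want [0.5719 0.0039 0.0416] dF [ 0.42  1.21 -0.33]
base [ 0.5438 -0.0122] R 0.0353 rms 0.00055 n 161 hous [ 0.5439 -0.0119] btn px [284.  177.8] area 149 diam mm 14.3 btn xyz [ 0.5439 -0.0118  0.077 ] off mm [0.1 0.3] 0.0003
base [ 0.5438 -0.0122] R 0.0353 rms 0.00052 n 160 hous [ 0.544  -0.0119] btn px [283.7 177.4] area 152 diam mm 14.4 btn xyz [ 0.544  -0.0118  0.077 ] off mm [0.2 0.3] 0.0004
15.25
```

View pics/w3full.png

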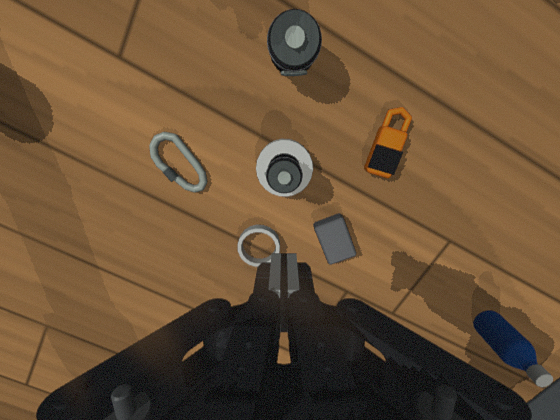

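The wrist view shows the housing upright with its button at (284,177). It only looks low in the disc because of parallax: the ray cast puts it 0.4 mm off centre and the depth reading agrees. The bystanders are where they were and the hand is clear.

```bash
python3 -c "
from plant import robot
print(robot.close_job())"
```

```text
the job is handed in; nothing more can be done
None
```

The housing stands upright and still, about 0.4 mm off the base's centre by the wrist camera; the hand is clear, the objects around the base look undisturbed, and I handed the job in at about 15 s.

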